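# Bring the inlay carriage to rest at the index pointer

### The arm

A 7-joint arm with a two-finger parallel gripper is mounted at the origin on the work surface. World frame = base frame: x ahead of the robot, y to its left, z up, the work surface at z = 0. Lengths are in m, angles in rad, forces in N, time in s.
With the tool pointing down it reaches from about 0.4 to 0.85 m from the base axis. Payload 10.4 kg.
Tool frame: the origin (TCP) lies at the very end of the fingers, on their centre line; the grasp point (between the pads) lies 19 mm behind it; z points along the fingers, y is the line along which they close (so a half turn about z gives the same grasp; the last joint's range is limited). The gripper opens to 87 mm and grips with 3 to 60 N. Pads are 19 mm wide; open, the fingers measure 117 mm over their backs; the gripper's body (75 mm by 190 mm) begins 51 mm behind the grasp point.
Start: joints at [-1.222, 0.332, -0.065, 1.46, 0.022, 1.35, -0.088], TCP at [0.227, 0.582, 0.223] pointing down, gripper open.
Joint ranges: [-2.6, 2.6], [-0.5, 2.12], [-1.47, 1.34], [0.16, 2.42], [-1.27, 4.41], [0.06, 2.06], [-2.6, 2.6]. Speed limits (rad/s): [2.22, 2.22, 2.79, 2.79, 3.14, 3.14, 3.14].

### API

Orientations are given as a unit quaternion [x, y, z, w].
In Python, from bench import * gives the robot as it stands.
- The arm moves only by the tool carry_out, never from a script. Its argument "deltas" is a list of rows, each an object with "hand": the finger opening in mm, from 0 to 87; "dp": the shift along the tool's x, y, z each as a share of 250 mm, from -1 to 1, a list of three; "spin": the turn about the tool's z as a share of pi rad, from -1 to 1. In form: [{"hand": hand, "dp": [dx, dy, dz], "spin": spin}, ...]. A call has 1 to 20 rows; each row is the pose to reach, as a shift and turn from the pose commanded when the call began, along the tool's axes at that moment, turning the shorter way round; what a row does not reach only later rows make up. A row lasts 1/10 s, in which the tool goes at most 50 mm and 8.59 degrees, less where a joint would pass 70% of its speed; a pose out of reach is approached as far as the arm can. A call with a number of a shift or a turn outside -1 to 1 is refused whole. A call with a gripper value outside its range is refused whole. The fingers move at their own pace and stop on an object; "force" is the grip in N (left out, the last holds). Time passes only in rows, so rows that repeat a pose let the fingers close. It gives the time, the measured TCP pose, the force, the opening and the grip force at its end, in the units of the state.
- read_state(): the state, without advancing time (a new reading comes with each control period).
- camera(name): name is "scene" or "top" or "wrist"; returns the picture (420x560x3 uint8, red, green, blue); there is no depth.
- get_calibration(name): a dict with "fx", "fy", "cx", "cy" (pixels), "R" (3x3) and "t" (3): a world point X has camera coordinates R X + t; the wrist camera has in their place "mount" (4x4, takes a point from camera to tool coordinates, whose origin is the TCP and whose axes are the flange's). Camera axes: x right, y down, z forward; pixel columns grow to the right and rows downward; lengths in m; the calibration is good to about 2 mm. A picture is of the moment at which its call begins: read the wrist's pose just before it. get_calibration takes no time and is no camera call.
- close_job(): hands the job in; it is judged then, once.
The state is a dict: "time": time; "joint_positions": joint angles; "joint_vel": joint speeds; "joint_torque": joint torques, N m; "ee_pos": TCP position; "eef_rot": TCP orientation; "ft_force": force on the tool from outside, world axes, zero at the start; "torque": the same for the moment, N m; "width": finger opening in m; "grip_force": force on a finger pad.
Only numpy, scipy, OpenCV 4.12 (cv2) and the standard library are available. Lean on these libraries where they do the work, as an engineer would, in place of code of your own. Each camera call takes 0.05 s, during which the arm holds its last target. There are 200 camera calls.

### The job

The inlaid board with wet glue lies on a heavy, nearly frictionless carriage. Push the carriage along its rail by its sprung end caps, from outside and gently (never grip, clamp or press down on it), and brake it so that it comes to rest with its index blade opposite the pointer of the clamp, to within about a centimetre. It must never strike the end stop beyond the pointer; touch neither the board nor the other things on the bench, and finish with the carriage at rest and let go.

Things in the scene. Friction and masses are not known exactly. Their poses are not given: they have to be found in the camera images.
- rail: Aluminium rail bed, 130 mm wide (x) and 800 mm long (y), lying on the bench, fixed. Origin: centre of its underside. Its +y axis points along the rail, from the carriage's start towards the end stop. A low stop block (top at z 46 mm) stands at each end between the two rods.
- carriage: Carriage on linear bearings, slides only along the rail's y; axes parallel to the rail's. Origin at bench height under its middle (rail frame x = z = 0), free from y = -260 to +230 mm in the rail frame, where it strikes the stops. Deck 92 mm wide (x), 140 mm long (y), z 56 to 84 mm, a sprung cap on each end. Moving mass nominally 2.8 kg, hidden, 0.7 to 1.4 times that.
- index_blade (a point): Tip of the steel index blade on the carriage's +x side: carriage frame (67, 0, 70) mm. The carriage's bearings drag nominally with 0.15 N per m/s (coasting time constant about 19 s) plus 0.004 N of dry friction: once moving it coasts for decimetres.
- tail_face (a point): Middle of the flat rubber outer face of the tail cap (-y end): 104 mm wide (x), z = 53 to 89 mm, 110 mm from the carriage's origin when uncompressed. The cap (0.1 kg) slides inward up to 35 mm on a spring of 40 N/m, no preload, little damping (1 N s/m), so the carriage bounces off anything standing still. Push here to move the carriage to +y.
- nose_face (a point): The same on the nose cap (+y end): 110 mm from the carriage's origin when uncompressed, same size, spring and travel. Push here to brake a carriage that moves to +y. Push on the carriage = compression x 40 N/m.
- board_top (a point): Middle of the top of the octagonal inlaid board, 140 mm across flats and 16 mm thick, fixed over the middle of the carriage's deck; its top is 115 mm above the bench, 26 mm higher than the caps. Glue is wet: do not touch.
- mark: Index clamp, 50x50 mm, 70 mm high over all, standing fixed on the bench at the rail's +x side, axes parallel to the rail's. Its pointer is directed at the carriage along -x; the origin is on the bench in the pointer's line (y = 0), 100 mm from the rail's middle line. The carriage is at the mark when its origin has the same y as this one, in the rail's frame.
- stop_face (a point): Face of the end stop, at y = +300 mm in the rail frame, 30 mm above the bench. The carriage's bar strikes it when the carriage's origin is 70 mm before it (at y = +230 mm).
- boxes: Bystander: stack of two inlaid wooden boxes, each 100x130x55 mm, one solid lump. Leave it where it is.
- small_box: Bystander: small inlaid box 70x90x40 mm. Leave it where it is.
- glue: Bystander: glue bottle, 56 mm across, 130 mm high. Leave it where it is.
- pawn: Bystander: pale chess pawn, 55 mm high. Leave it where it is.
- bishop: Bystander: dark chess bishop, 80 mm high. Leave it where it is.
- mallet: Bystander: small hammer lying between the robot and the rail. Leave it where it is.
- brush: Bystander: brush lying between the robot and the rail. Leave it where it is.
Mind the look-alikes: they are no part of the job. Of the things like the mark, leave any that is blue or purple; of the rest the larger one is meant.

How it is judged:
On the way:
1. the carriage stands still at the pointer (y of carriage in the frame of mark between -0.012 and 0.012 m and linear speed of carriage below 0.007 m/s), for 1.5 s.
At the end, for the whole second after the job is handed in: The carriage's origin lies within 12 mm of the pointer along the rail, slower than 7 mm/s, with the robot touching nothing (all of step 1).
It fails at once if the carriage strikes the end stop (y of carriage in the frame of rail above 0.227 m).
It fails at once if the carriage or its caps are gripped, pressed or hit with more than 12 N (contact force between the arm and carriage above 12 N).
It fails at once if the carriage or its caps are gripped, pressed or hit by the fingers with more than 12 N (contact force between the fingers and carriage above 12 N).
It fails at once if the board with wet glue is touched (contact force between any of the arm, the fingers and carriage_c3 above 1 N).
It fails at once if a bystander is moved by more than 20 mm (distance of any of boxes, small_box, glue, pawn, bishop, mallet, brush from where it was at the start of the episode above 0.02 m).
It also fails if it takes over 37 s, if anything falls off the work surface, if the arm or the gripper's body presses on something with over 40 N, if the wrist force passes 120 N, or if a joint passes its speed limit or range.

## Working session

There is one attempt and no reset: what is moved stays moved. The work goes in short steps, Python scripts to look and compute and a tool call to move; the robot and the scene stay as the last step left them, time stands still between calls to the robot, and variables do not carry over. Pictures are saved under pics/ and viewed, at most 10 in all, crops included, and the job is handed in when it is done.

Besides the shell and the picture viewer there is one more tool, called after ">>>" as name([rows], argument=value, ...), one row to a line, values as JSON. carry_out: Moves the arm, as the interface text tells. Its arguments: {"type":"object","properties":{"deltas":{"type":"array","items":{"type":"object","properties":{"hand":{"type":"number"},"dp":{"type":"array","items":{"type":"number","minimum":-1,"maximum":1}},"spin":{"type":"number","minimum":-1,"maximum":1}}}},"force":{"type":"number"}},"required":["deltas"]}

```bash
mkdir -p pics
python3 - <<'E'
from bench import *
import cv2,numpy as np
s=read_state();print(s['time'],s['ee_pos'],s['eef_rot'])
for n in ['scene','top']:
    im=camera(n);cv2.imwrite(f'pics/{n}0.png',im[:,:,::-1]);c=get_calibration(n);print(n,c)
print(get_calibration('wrist'))
E
```

```text
0.0 [0.22695016 0.58192084 0.22174068] [ 1.84825144e-01  9.82771159e-01 -7.11656668e-04 -8.92004171e-05]
scene {'fx': 383.2466989331325, 'fy': 383.2466989331325, 'cx': 283.9043976164212, 'cy': 206.41717364543103, 'R': array([[-0.22365094,  0.9746093 , -0.01081555],
       [ 0.7697258 ,  0.16980576, -0.61537646],
       [-0.59791508, -0.14595453, -0.78815914]]), 't': array([ 0.11132439, -0.31571987,  1.34253579])}
top {'fx': 531.9958327063591, 'fy': 531.9958327063591, 'cx': 268.80010751866917, 'cy': 206.06947443601186, 'R': array([[ 0.02922164, -0.99930361,  0.02320344],
       [-0.99266762, -0.03173583, -0.11663551],
       [ 0.11729066, -0.01962502, -0.9929037 ]]), 't': array([-0.04335827,  0.52258824,  1.33795361])}
{'fx': 324.66235267353187, 'fy': 324.66235267353187, 'cx': 271.0384804583151, 'cy': 208.7563502281286, 'mount': array([[-7.08454103e-05, -9.56396203e-01, -2.92072419e-01,
         8.02970684e-02],
       [ 9.99999995e-01, -4.52286134e-05, -9.44592298e-05,
         2.66402255e-04],
       [ 7.71304182e-05, -2.92072425e-01,  9.56396201e-01,
        -1.61372054e-01],
       [ 0.00000000e+00,  0.00000000e+00,  0.00000000e+00,
         1.00000000e+00]])}
```

View pics/scene0.png

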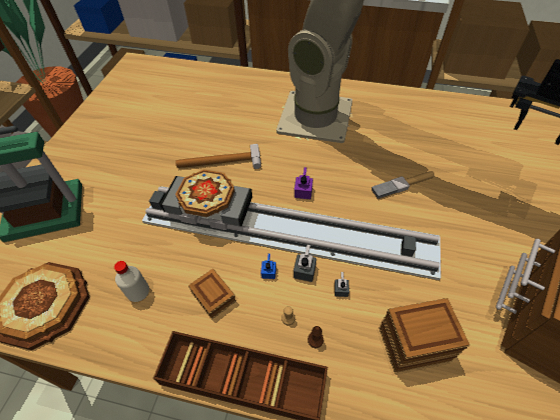

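View pics/top0.png

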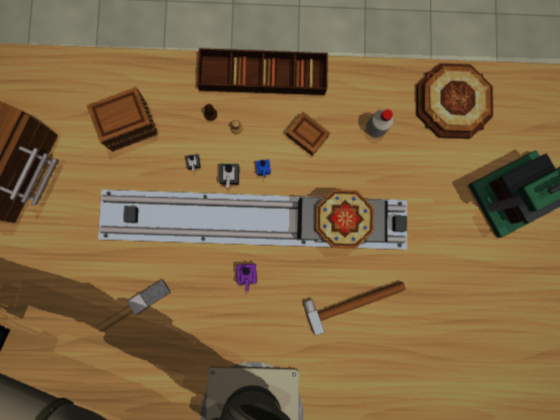

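The top view shows four clamp-like things: large grey (229,173), small grey (193,161), blue (263,167) and purple (246,273). The large grey one fits, being neither blue nor purple and the bigger of the two left. Its pointer faces the rail. Next I'll check it in an enlarged crop.

Run:
```python
import cv2,numpy as np
a=cv2.imread('pics/top0.png')
c1=cv2.resize(a[145:265,90:250],None,fx=5,fy=5,interpolation=cv2.INTER_CUBIC)[:,:800]
c2=cv2.resize(a[145:265,250:420],None,fx=4.7,fy=4.7,interpolation=cv2.INTER_CUBIC)
cv2.imwrite('pics/c1.png',c1);cv2.imwrite('pics/c2.png',c2)
b=cv2.imread('pics/scene0.png')
cv2.imwrite('pics/c3.png',cv2.resize(b[160:310,140:360],None,fx=3.6,fy=3.6,interpolation=cv2.INTER_CUBIC))
```

```text
(no output)
```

View pics/c1.png

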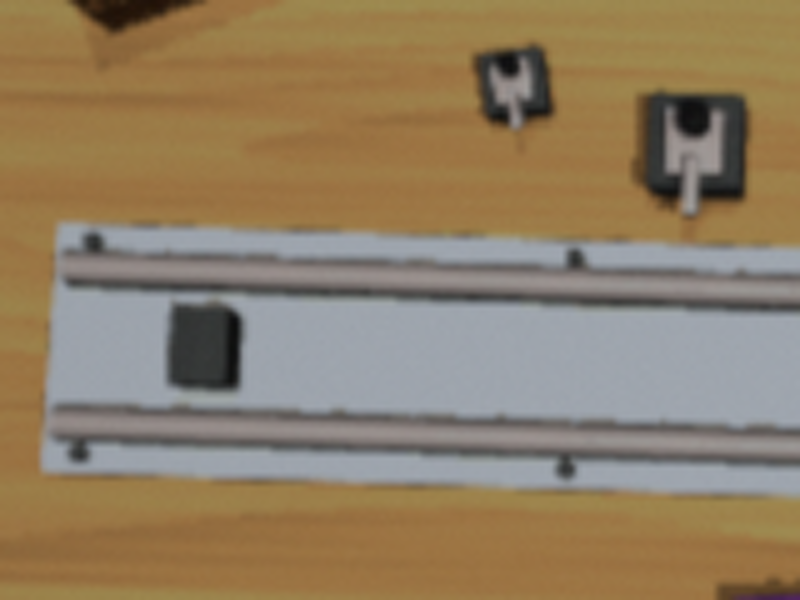

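View pics/c2.png

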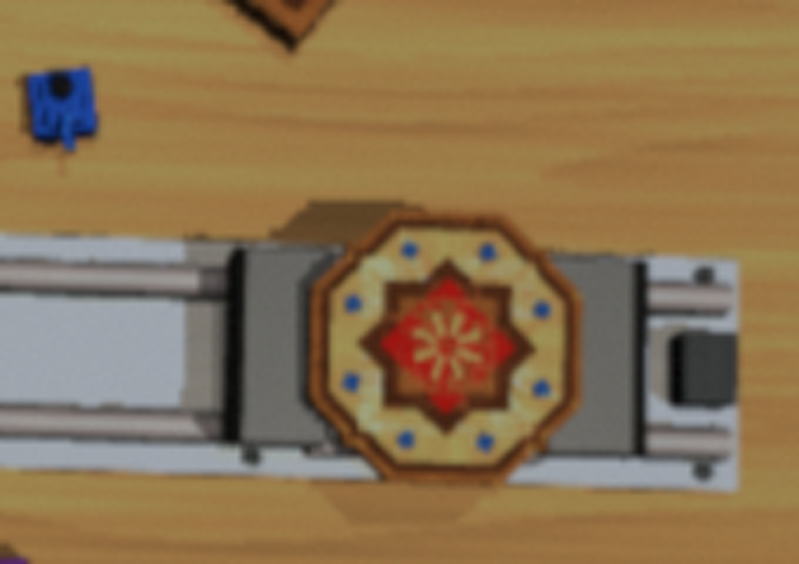

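View pics/c3.png

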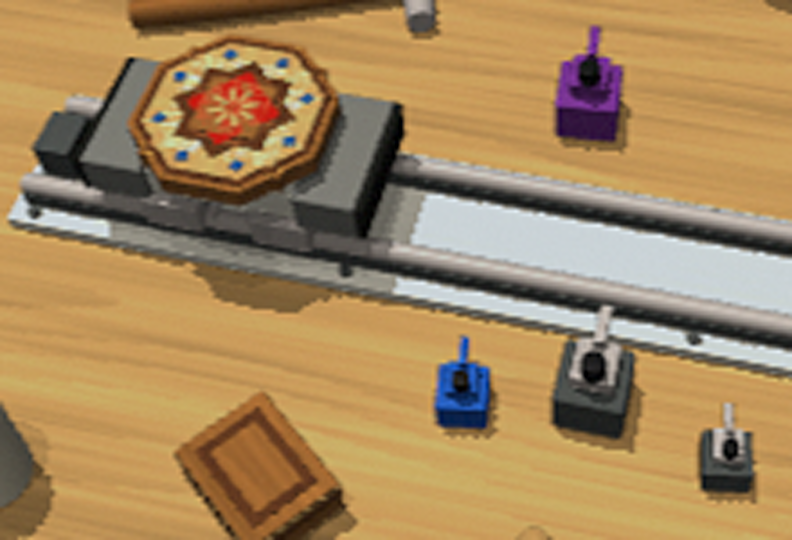

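The crops confirm the large grey clamp at (229,173), with its pointer tip at crop c1 (690,212) and in the scene crop at (607,310). Rail corners, caps (edges in c2 at x≈232 and 645) and the board star are all clear. The small grey one is visibly smaller.

```bash
cat > h.py <<'E'
import numpy as np,cv2
from bench import *
def ray(n,u,v):
    c=get_calibration(n);R=c['R'];t=c['t']
    d=R.T@np.array([(u-c['cx'])/c['fx'],(v-c['cy'])/c['fy'],1]);return -R.T@t,d
def onz(n,u,v,z):
    o,d=ray(n,u,v);return o+d*(z-o[2])/d[2]
def tri(a,b):
    (o1,d1),(o2,d2)=ray(*a),ray(*b)
    s=np.linalg.lstsq(np.c_[d1,-d2],o2-o1,rcond=None)[0]
    p,q=o1+s[0]*d1,o2+s[1]*d2;return (p+q)/2,np.linalg.norm(p-q)
def cr(u,v,f,ox,oy): return (u+.5)/f-.5+ox,(v+.5)/f-.5+oy
def red(im):
    h=cv2.cvtColor(im,cv2.COLOR_RGB2HSV);m=((h[...,0]<6)|(h[...,0]>174))&(h[...,1]>190)&(h[...,2]>110)
    n,l,st,ce=cv2.connectedComponentsWithStats(cv2.dilate(m.astype(np.uint8),np.ones((3,3))))
    return [(st[i],ce[i]) for i in range(1,n) if st[i,4]>100]
E
python3 - <<'E'
from h import *
np.set_printoptions(precision=4,suppress=True)
c1=lambda u,v:cr(u,v,5,90,145)
c2=lambda u,v:cr(u,v,4.7,250,145)
c3=lambda u,v:cr(u,v,3.6,140,160)
P={k:onz('top',*p,.008) for k,p in dict(TL=c1(57,222),BL=c1(42,472),TR=c2(739,260),BR=c2(739,490)).items()}
print(P)
L=(P['TL']+P['BL'])/2;Rr=(P['TR']+P['BR'])/2
print('len',np.linalg.norm(L-Rr),'wid',np.linalg.norm(P['TL']-P['BL']),np.linalg.norm(P['TR']-P['BR']))
ey=(L-Rr);th=np.arctan2(-ey[0],ey[1]);print('centre',(L+Rr)/2,'th',th)
e=ey[:2]/np.linalg.norm(ey[:2]);ex=np.array([e[1],-e[0]]);o=((L+Rr)/2)[:2]
def rf(p):return np.array([(p[:2]-o)@ex,(p[:2]-o)@e,p[2]])
tip,er=tri(('top',*c1(690,212)),('scene',*c3(607,312)));print('tip',tip,er,rf(tip))
for n in ['top','scene']:
    im=cv2.imread(f'pics/{n}0.png')[:,:,::-1].copy();print(n,red(im))
print('board',rf(onz('top',*c2(448,345),.115)), 'tri',rf(tri(('top',*c2(448,345)),('scene',*c3(235,107)))[0]))
print('capR',rf(onz('top',*c2(648,360),.089)),'capL',rf(onz('top',*c2(230,345),.089)))
print('stop', rf(onz('top',*c1(229,345),.046)))
for nm,p in dict(bodyTL=c1(645,95),bodyTR=c1(745,95),bodyBR=c1(743,197)).items():print(nm,rf(onz('top',*p,.045)))
E
```

```text
{'TL': array([0.5572, 0.411 , 0.008 ]), 'BL': array([0.4268, 0.4101, 0.008 ]), 'TR': array([ 0.5543, -0.3912,  0.008 ]), 'BR': array([ 0.4256, -0.3911,  0.008 ])}
len 0.8016676742042357 wid 0.1303716775896001 0.12876349901946302
centre [0.491  0.0097 0.008 ] th -0.002586171189860494
tip [0.566  0.0785 0.0562] 0.000747849978030556 [0.0749 0.069  0.0562]
top [(array([382, 109,  11,  11, 110], dtype=int32), array([387.0455, 113.9636])), (array([330, 203,  30,  31, 402], dtype=int32), array([344.5224, 218.2264]))]
scene [(array([201, 179,  17,  16, 151], dtype=int32), array([209.3841, 186.4106])), (array([114, 260,  13,  12, 136], dtype=int32), array([119.8456, 265.5221]))]
board [ 0.0002 -0.2201  0.115 ] tri [ 0.0001 -0.2199  0.1141]
capR [-0.0015 -0.3299  0.089 ] capL [-0.0011 -0.1099  0.089 ]
stop [0.0002 0.2996 0.046 ]
bodyTL [0.1363 0.0955 0.045 ]
bodyTR [0.1382 0.0443 0.045 ]
bodyBR [0.0852 0.0433 0.045 ]
```

Everything agrees with the given sizes:

| Quantity | Measured |
|---|---|
| Rail size | 801 × 130 mm |
| Cap faces from carriage origin | ±110 mm |
| Stop face (rail y) | +0.2996 |
| Carriage (rail y) | −0.220 |
| Mark (rail y) | +0.069 |
| Distance to travel | about 289 mm |

I'm moving to the tail side now, high above the bench, and turning the tool so its x axis lies along the rail.

>>> carry_out([
  {"hand": 0,"dp": [-1,-1,0],"spin": 0.382},
  {"hand": 0,"dp": [-1,-1,0],"spin": 0.382},
  {"hand": 0,"dp": [-1,-1,0],"spin": 0.382},
  {"hand": 0,"dp": [-1,-1,0],"spin": 0.382},
  {"hand": 0,"dp": [-1,-1,0],"spin": 0.382},
  {"hand": 0,"dp": [-1,-1,0],"spin": 0.382},
  {"hand": 0,"dp": [-1,-1,0],"spin": 0.382},
  {"hand": 0,"dp": [-1,-1,0],"spin": 0.382},
])

```text
time: 0.9
ee_pos: [0.3717, 0.2527, 0.2226]
eef_rot: [0.713, 0.702, -0.0, 0.0]
ft_force: [0.0, 0.6, -0.7]
width: 0.0314
grip_force: 0.0
```

>>> carry_out([
  {"hand": 0,"dp": [-1,0.48,0],"spin": 0},
  {"hand": 0,"dp": [-1,0.48,0],"spin": 0},
  {"hand": 0,"dp": [-1,0.48,0],"spin": 0},
  {"hand": 0,"dp": [-1,0.48,0],"spin": 0},
  {"hand": 0,"dp": [-1,0.48,0],"spin": 0},
])

```text
time: 1.4
ee_pos: [0.4774, 0.0311, 0.2226]
eef_rot: [0.707, 0.707, 0.0, -0.0]
ft_force: [1.0, 1.3, -0.2]
width: 0.0012
grip_force: 0.0
```

>>> carry_out([
  {"hand": 0,"dp": [-1,0,0],"spin": 0},
  {"hand": 0,"dp": [-1,0,0],"spin": 0},
  {"hand": 0,"dp": [-1,0,0],"spin": 0},
  {"hand": 0,"dp": [-1,0,0],"spin": 0},
  {"hand": 0,"dp": [-1,0,0],"spin": 0},
])

```text
time: 1.9
ee_pos: [0.4764, -0.2188, 0.2226]
eef_rot: [0.707, 0.707, 0.0, 0.0]
ft_force: [1.5, -0.3, 0.1]
width: 0.0005
grip_force: 0.0
```

>>> carry_out([
  {"hand": 0,"dp": [-0.6,0.06,0],"spin": 0},
  {"hand": 0,"dp": [-0.6,0.06,0],"spin": 0},
  {"hand": 0,"dp": [-0.6,0.06,0],"spin": 0},
  {"hand": 0,"dp": [-0.6,0.06,0.2],"spin": 0},
  {"hand": 0,"dp": [-0.6,0.06,0.4],"spin": 0},
  {"hand": 0,"dp": [-0.6,0.06,0.5],"spin": 0},
  {"hand": 0,"dp": [-0.6,0.06,0.5],"spin": 0},
])

```text
time: 2.6
ee_pos: [0.4896, -0.3653, 0.0935]
eef_rot: [0.707, 0.707, -0.001, -0.003]
ft_force: [0.2, -0.7, 0.2]
width: 0.0003
grip_force: 0.0
```

```bash
cat >> h.py <<'E'
O=np.array([.491,.0097]);EY=np.array([.0026,1.])
def look():
    s=read_state();im=camera('top');r=red(im)
    b=[c for st,c in r if abs(c[1]-215)<12 and c[0]<375]
    y=None
    if b:
        p=onz('top',*b[0],.115);y=(p[:2]-O)@EY-0.0003
    print('t %.2f car_rail %s tool_rail %.4f tool %s ft %s'%(s['time'],y,(np.array(s['ee_pos'])[:2]-O)@EY,np.round(s['ee_pos'],4),np.round(s['ft_force'],2)),len(b))
    return im,y
E
python3 - <<'E'
from h import *
im,y=look()
cv2.imwrite('pics/top1.png',im[:,:,::-1])
s=camera('scene');cv2.imwrite('pics/scene1.png',s[:,:,::-1])
E
```

```text
t 2.60 car_rail -0.23508616851250427 tool_rail -0.3750 tool [ 0.4896 -0.3653  0.0935] ft [ 0.21 -0.69  0.25] 2
```

View pics/scene1.png

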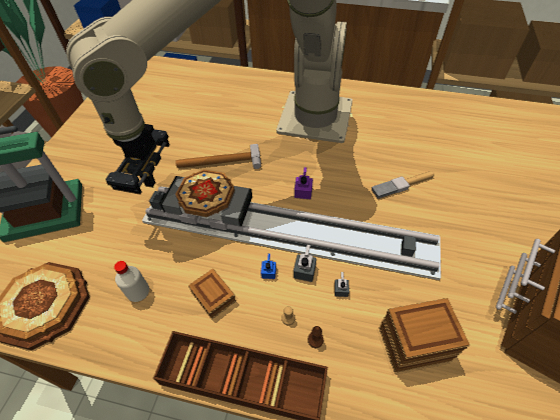

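The gripper stands behind the tail cap, at scene (130,180), clear of everything. Its shadow splits the red star mask, so I'll make the detector more robust and use both cameras.

```bash
cat >> h.py <<'E'
def redbox(n,im):
    h=cv2.cvtColor(im,cv2.COLOR_RGB2HSV);m=((h[...,0]<7)|(h[...,0]>174))&(h[...,1]>180)&(h[...,2]>60)
    v,u=np.nonzero(m)
    c=get_calibration(n);o=-c['R'].T@c['t']
    d=(np.c_[(u-c['cx'])/c['fx'],(v-c['cy'])/c['fy'],np.ones(len(u))])@c['R']
    p=(o+d*((.115-o[2])/d[:,2])[:,None])[:,:2]-O
    x=p[:,0]-p[:,1]*EY[0];y=p@EY
    k=(abs(x)<.045)&(abs(y)<.35);y=y[k];x=x[k]
    med=np.median(y);k=abs(y-med)<.05;y=y[k];x=x[k]
    lo,hi=y.min(),y.max()
    return round((lo+hi)/2,4),round(hi-lo,4),round(x.max()-x.min(),4),len(y)
def look(both=True):
    s=read_state()
    print('t %.2f tool_rail %.4f tool %s ft %s'%(s['time'],(np.array(s['ee_pos'])[:2]-O)@EY,np.round(s['ee_pos'],4),np.round(s['ft_force'],2)))
    for n in ['top','scene'][:1+both]:
        t=read_state()['time'];im=camera(n)
        try: print(n,'%.2f'%t,redbox(n,im))
        except Exception as e: print(n,e)
        cv2.imwrite('pics/last_%s.png'%n,im[:,:,::-1])
E
python3 - <<'E'
from h import *
for n in ['top','scene']:
  for i in '01':
    print(n,i,redbox(n,cv2.imread(f'pics/{n}{i}.png')[:,:,::-1].copy()))
E
```

```text
top 0 (np.float64(-0.2203), np.float64(0.068), np.float64(0.0682), 236)
top 1 (np.float64(-0.2203), np.float64(0.068), np.float64(0.0682), 314)
scene 0 (np.float64(-0.2201), np.float64(0.0691), np.float64(0.0666), 120)
scene 1 (np.float64(-0.2201), np.float64(0.0691), np.float64(0.0671), 164)
```

>>> carry_out([
  {"hand": 0,"dp": [0,0,0.12],"spin": 0},
  {"hand": 0,"dp": [0.06,0,0.12],"spin": 0},
  {"hand": 0,"dp": [0.06,0,0.12],"spin": 0},
])

```text
time: 3.0
ee_pos: [0.4931, -0.3508, 0.0691]
eef_rot: [0.707, 0.707, 0.001, 0.001]
ft_force: [0.3, 0.3, 0.1]
width: 0.0003
grip_force: 0.0
```

>>> carry_out([
  {"hand": 0,"dp": [0.012,0,0.008],"spin": 0},
  {"hand": 0,"dp": [0.024,0,0.008],"spin": 0},
  {"hand": 0,"dp": [0.036,0,0.008],"spin": 0},
  {"hand": 0,"dp": [0.048,0,0.008],"spin": 0},
  {"hand": 0,"dp": [0.06,0,0.008],"spin": 0},
  {"hand": 0,"dp": [0.072,0,0.008],"spin": 0},
  {"hand": 0,"dp": [0.084,0,0.008],"spin": 0},
  {"hand": 0,"dp": [0.096,0,0.008],"spin": 0},
  {"hand": 0,"dp": [0.108,0,0.008],"spin": 0},
  {"hand": 0,"dp": [0.12,0,0.008],"spin": 0},
  {"hand": 0,"dp": [0.132,0,0.008],"spin": 0},
  {"hand": 0,"dp": [0.144,0,0.008],"spin": 0},
  {"hand": 0,"dp": [0.156,0,0.008],"spin": 0},
  {"hand": 0,"dp": [0.168,0,0.008],"spin": 0},
  {"hand": 0,"dp": [0.18,0,0.008],"spin": 0},
  {"hand": 0,"dp": [0.192,0,0.008],"spin": 0},
  {"hand": 0,"dp": [0.204,0,0.008],"spin": 0},
  {"hand": 0,"dp": [0.216,0,0.008],"spin": 0},
])

```text
time: 4.8
ee_pos: [0.4918, -0.2976, 0.0655]
eef_rot: [0.707, 0.707, 0.0, -0.0]
ft_force: [0.6, -0.1, -0.4]
width: 0.0004
grip_force: 0.0
```

```bash
python3 -c "
from h import *
look()"
```

```text
t 4.80 tool_rail -0.3073 tool [ 0.4918 -0.2976  0.0655] ft [ 0.56 -0.13 -0.41]
top 4.80 (np.float64(-0.1816), np.float64(0.0679), np.float64(0.0704), 286)
scene 4.85 (np.float64(-0.1788), np.float64(0.0708), np.float64(0.0683), 160)
```

>>> carry_out([
  {"hand": 0,"dp": [-0.02,0,-0.2],"spin": 0},
  {"hand": 0,"dp": [-0.02,0,-0.4],"spin": 0},
  {"hand": 0,"dp": [0.1,0,-0.46],"spin": 0},
  {"hand": 0,"dp": [0.3,0,-0.46],"spin": 0},
  {"hand": 0,"dp": [0.5,0,-0.46],"spin": 0},
  {"hand": 0,"dp": [0.7,0,-0.46],"spin": 0},
  {"hand": 0,"dp": [0.9,0,-0.46],"spin": 0},
  {"hand": 0,"dp": [1,0,-0.46],"spin": 0},
])

```text
time: 5.7
ee_pos: [0.4918, -0.0433, 0.1806]
eef_rot: [0.706, 0.708, 0.001, -0.0]
ft_force: [0.4, 0.0, -0.8]
width: 0.0007
grip_force: 0.0
```

```bash
python3 -c "
from h import *
look()"
```

```text
t 5.70 tool_rail -0.0530 tool [ 0.4918 -0.0433  0.1806] ft [ 0.44  0.02 -0.83]
top 5.70 (np.float64(-0.1611), np.float64(0.0167), np.float64(0.0267), 40)
scene 5.75 (np.float64(-0.1326), np.float64(0.0687), np.float64(0.0595), 117)
```

>>> carry_out([
  {"hand": 0,"dp": [0.2,0,0],"spin": 0},
  {"hand": 0,"dp": [0.4,0,0],"spin": 0},
  {"hand": 0,"dp": [0.6,0,0],"spin": 0},
  {"hand": 0,"dp": [0.76,0,0.05],"spin": 0},
  {"hand": 0,"dp": [0.8,0,0.24],"spin": 0},
  {"hand": 0,"dp": [0.8,0,0.44],"spin": 0},
  {"hand": 0,"dp": [0.8,0,0.46],"spin": 0},
  {"hand": 0,"dp": [0.8,0,0.46],"spin": 0},
])

```text
time: 6.6
ee_pos: [0.4922, 0.1505, 0.0656]
eef_rot: [0.708, 0.706, -0.001, 0.0]
ft_force: [0.2, -0.1, 0.5]
width: 0.0006
grip_force: 0.0
```

```bash
python3 -c "
from h import *
look()"
```

```text
t 6.60 tool_rail 0.1408 tool [0.4922 0.1505 0.0656] ft [ 0.19 -0.13  0.53]
top 6.60 (np.float64(-0.0896), np.float64(0.0678), np.float64(0.0704), 219)
scene 6.65 (np.float64(-0.0881), np.float64(0.0688), np.float64(0.0668), 116)
```

>>> carry_out([
  {"hand": 0,"dp": [0.03,0,0],"spin": 0},
  {"hand": 0,"dp": [0.04,0,0],"spin": 0},
  {"hand": 0,"dp": [0.04,0,0],"spin": 0},
  {"hand": 0,"dp": [0.04,0,0],"spin": 0},
  {"hand": 0,"dp": [0.04,0,0],"spin": 0},
  {"hand": 0,"dp": [0.04,0,0],"spin": 0},
  {"hand": 0,"dp": [0.04,0,0],"spin": 0},
  {"hand": 0,"dp": [0.04,0,0],"spin": 0},
  {"hand": 0,"dp": [0.04,0,0],"spin": 0},
  {"hand": 0,"dp": [0.04,0,0],"spin": 0},
  {"hand": 0,"dp": [0.04,0,0],"spin": 0},
  {"hand": 0,"dp": [0.04,0,0],"spin": 0},
  {"hand": 0,"dp": [0.04,0,0],"spin": 0},
])

```text
time: 8.0
ee_pos: [0.4922, 0.1621, 0.0655]
eef_rot: [0.707, 0.707, 0.0, -0.0]
ft_force: [-0.5, -1.3, 0.8]
width: 0.0004
grip_force: 0.0
```

```bash
python3 -c "
from h import *
look()"
```

```text
t 8.00 tool_rail 0.1524 tool [0.4922 0.1621 0.0655] ft [-0.51 -1.35  0.8 ]
top 8.00 (np.float64(-0.0257), np.float64(0.07), np.float64(0.0703), 208)
scene 8.05 (np.float64(-0.0237), np.float64(0.0698), np.float64(0.0692), 142)
```

>>> carry_out([
  {"hand": 0,"dp": [0,0,0],"spin": 0},
  {"hand": 0,"dp": [0,0,0],"spin": 0},
  {"hand": 0,"dp": [0,0,0],"spin": 0},
  {"hand": 0,"dp": [0,0,0],"spin": 0},
  {"hand": 0,"dp": [0,0,0],"spin": 0},
  {"hand": 0,"dp": [0.0065,0,0],"spin": 0},
  {"hand": 0,"dp": [0.013,0,0],"spin": 0},
  {"hand": 0,"dp": [0.0195,0,0],"spin": 0},
  {"hand": 0,"dp": [0.026,0,0],"spin": 0},
  {"hand": 0,"dp": [0.0325,0,0],"spin": 0},
  {"hand": 0,"dp": [0.039,0,0],"spin": 0},
  {"hand": 0,"dp": [0.0455,0,0],"spin": 0},
])

```text
time: 9.3
ee_pos: [0.4922, 0.1736, 0.0655]
eef_rot: [0.707, 0.707, -0.0, -0.0]
ft_force: [-0.3, -0.1, -0.5]
width: -0.0002
grip_force: 0.0
```

```bash
python3 -c "
from h import *
look()"
```

```text
t 9.30 tool_rail 0.1639 tool [0.4922 0.1736 0.0655] ft [-0.27 -0.09 -0.46]
top 9.30 (np.float64(0.0296), np.float64(0.0699), np.float64(0.0703), 211)
scene 9.35 (np.float64(0.0298), np.float64(0.0692), np.float64(0.068), 136)
```

>>> carry_out([
  {"hand": 0,"dp": [0.012,0,0],"spin": 0},
  {"hand": 0,"dp": [0.0186,0,0],"spin": 0},
  {"hand": 0,"dp": [0.0252,0,0],"spin": 0},
  {"hand": 0,"dp": [0.0318,0,0],"spin": 0},
  {"hand": 0,"dp": [0.0384,0,0],"spin": 0},
  {"hand": 0,"dp": [0.045,0,0],"spin": 0},
  {"hand": 0,"dp": [0.0516,0,0],"spin": 0},
  {"hand": 0,"dp": [0.0582,0,0],"spin": 0},
  {"hand": 0,"dp": [0.0648,0,0],"spin": 0},
  {"hand": 0,"dp": [0.0714,0,0],"spin": 0},
  {"hand": 0,"dp": [0.078,0,0],"spin": 0},
  {"hand": 0,"dp": [0.0846,0,0],"spin": 0},
  {"hand": 0,"dp": [0.0912,0,0],"spin": 0},
  {"hand": 0,"dp": [0.0978,0,0],"spin": 0},
  {"hand": 0,"dp": [0.1044,0,0],"spin": 0},
  {"hand": 0,"dp": [0.111,0,0],"spin": 0},
])

```text
time: 11.0
ee_pos: [0.4923, 0.2013, 0.0655]
eef_rot: [0.707, 0.707, -0.0, -0.0]
ft_force: [0.2, -0.0, -0.4]
width: 0.0004
grip_force: 0.0
```

```bash
python3 -c "
from h import *
look()"
```

```text
t 11.00 tool_rail 0.1916 tool [0.4923 0.2013 0.0655] ft [ 0.16 -0.   -0.41]
top 11.00 (np.float64(0.067), np.float64(0.0676), np.float64(0.0679), 236)
scene 11.05 (np.float64(0.0651), np.float64(0.0678), np.float64(0.0683), 166)
```

>>> carry_out([
  {"hand": 0,"dp": [0.02,0,0],"spin": 0},
  {"hand": 0,"dp": [0.06,0,0],"spin": 0},
  {"hand": 0,"dp": [0.08,0,0],"spin": 0},
  {"hand": 0,"dp": [0.08,0,0],"spin": 0},
  {"hand": 0,"dp": [0.08,0,0],"spin": 0},
  {"hand": 0,"dp": [0.08,0,0],"spin": 0},
  {"hand": 0,"dp": [0.08,0,0],"spin": 0},
])

```text
time: 11.8
ee_pos: [0.4923, 0.2209, 0.0656]
eef_rot: [0.708, 0.707, 0.0, -0.0]
ft_force: [-0.5, 1.4, 0.3]
width: 0.0004
grip_force: 0.0
```

```bash
python3 -c "
from h import *
look()"
```

```text
t 11.80 tool_rail 0.2112 tool [0.4923 0.2209 0.0656] ft [-0.46  1.36  0.25]
top 11.80 (np.float64(0.0658), np.float64(0.0698), np.float64(0.0703), 305)
scene 11.85 (np.float64(0.0651), np.float64(0.0678), np.float64(0.0678), 131)
```

>>> carry_out([
  {"hand": 0,"dp": [0.1,0,0],"spin": 0},
  {"hand": 0,"dp": [0.1,0,0],"spin": 0},
  {"hand": 0,"dp": [0.1,0,0],"spin": 0},
  {"hand": 0,"dp": [0.1,0,0],"spin": 0},
  {"hand": 0,"dp": [0.1,0,0],"spin": 0},
  {"hand": 0,"dp": [0.1,0,0],"spin": 0},
  {"hand": 0,"dp": [0.1,0,0],"spin": 0},
  {"hand": 0,"dp": [0.1,0,0],"spin": 0},
  {"hand": 0,"dp": [0.1,0,0],"spin": 0},
  {"hand": 0,"dp": [0.1,0,0],"spin": 0},
  {"hand": 0,"dp": [0.1,0,0],"spin": 0},
  {"hand": 0,"dp": [0.1,0,0],"spin": 0},
  {"hand": 0,"dp": [0.1,0,0],"spin": 0},
  {"hand": 0,"dp": [0.1,0,0],"spin": 0},
  {"hand": 0,"dp": [0.1,0,0],"spin": 0},
  {"hand": 0,"dp": [0.1,0,0],"spin": 0},
  {"hand": 0,"dp": [0.1,0,0],"spin": 0},
  {"hand": 0,"dp": [0.1,0,0],"spin": 0},
  {"hand": 0,"dp": [0.1,0,0],"spin": 0},
  {"hand": 0,"dp": [0.1,0,0],"spin": 0},
])

```text
time: 13.9
ee_pos: [0.4923, 0.2462, 0.0656]
eef_rot: [0.707, 0.707, 0.0, -0.0]
ft_force: [-0.3, 0.1, -0.5]
width: 0.0004
grip_force: 0.0
```

```bash
python3 -c "
from h import *
look()"
```

```text
t 13.90 tool_rail 0.2365 tool [0.4923 0.2462 0.0656] ft [-0.33  0.06 -0.51]
top 13.90 (np.float64(0.0658), np.float64(0.0699), np.float64(0.0703), 237)
scene 13.95 (np.float64(0.0651), np.float64(0.0678), np.float64(0.0678), 128)
```

View pics/last_scene.png

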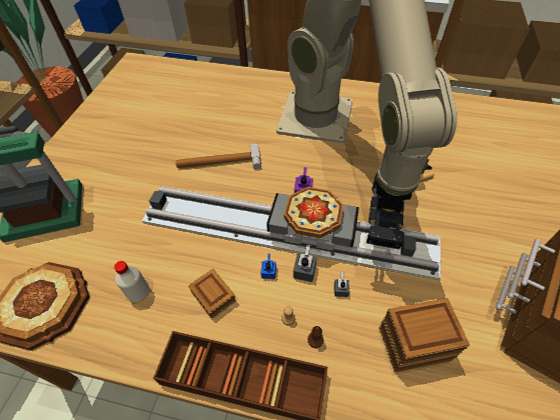

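The carriage is at rest at about (315,212) in the scene view, opposite the large grey clamp at (305,262). It sits at rail y 0.0655 against the pointer's 0.069, about 3.5 mm off. The two readings 2.1 s apart are identical, and the gripper stands clear of the nose.

```bash
python3 -c "
from bench import *
print(close_job())"
```

```text
the job is handed in; nothing more can be done
None
```

The job is handed in: by my camera measurements the carriage came to rest about 3.5 mm short of the pointer (limit 12 mm), with the gripper clear of it, at about 14 s of the 37 s allowed; the hand-in returned no verdict.

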